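Load a full pack of brick slips into the spring feeder and close its keeper rail

TASK

Load the full pack of six brick slips into the feeder's channel: push it endways against the spring follower until its other end clears the end lip, and let it drop down flat on the channel floor between lip and follower. Then slide the keeper rail by its handle fully home over the pack, and let go. Leave the short pack of four slips where it is.

Things in the scene. Friction and masses are not known exactly. Their poses are not given: they have to be found in the camera images.
- full_pack: Banded pack of six terracotta brick slips standing side by side, with a black band round it near the foot: a block 120 mm long (its x), 34 mm wide (its y), 56 mm high, about 0.36 kg. Origin at the centre of its underside; z up. It is the same either way round and stands on the table at one side of the feeder.
- short_pack: A like pack of only four slips: 80 mm long (x), 34 mm wide (y), 56 mm high. Origin at the centre of its underside. Not to be moved (30 mm at most).
- channel_seat (a point): Centre of the pack's seat, on the channel floor of the feeder (a grey base plate, 330 x 80 x 12 mm, fixed to the table; floor 12 mm above the table). Its x runs along the channel from the end lip (-x) towards the spring follower (+x), z up. The lip's inner face is at x = -60 mm; the lip is 12 mm thick and 14 mm high above the floor. Side walls at both sides of the channel are 6 mm thick, 14 mm high, 40 mm apart, from x = -60 to +80 mm. The base plate spans x = -85 to +245 mm.
- follower_face (a point): Middle of the spring follower's flat steel face, which looks to the lip (-x of channel_seat), 23 mm above the channel floor; the face is 34 mm wide and reaches from 1 to 45 mm above the floor. At rest it is at x = +36 mm of channel_seat, so that only 96 mm are free between lip and follower.
- follower (a joint): Travel of the follower away from the lip, m: 0 at rest, stop at 0.042; 0.024 with the full pack seated. Spring: about 6 N at 0, growing 0.2 N per mm. It pushes a released pack back against the lip.
- rail_handle (a point): Centre of the black block handle that stands on the keeper rail: 24 mm along the channel, 30 mm across it, 40 mm high (20 mm above and below this point, which is 88 mm above the channel floor). The rail is an aluminium bar 24 mm wide and 8 mm thick, its underside 60 mm above the channel floor (4 mm above a seated pack), reaching 70 mm to each side of the handle along the channel; it is carried by two legs, 64 mm across, at its far end. Axes as channel_seat.
- rail (a joint): Travel of the keeper rail towards the lip (-x of channel_seat), m: 0 is fully open (handle at x = +170 mm of channel_seat, nose at +100 mm), 0.150 is fully home (handle at x = +20 mm, nose at -50 mm). It starts open or nearly so, stays where it is left, and moves with about 3 N.
Not all that is in view belongs to the job. Leave any green or purple look-alike of the full_pack alone.

How it is judged:
On the way:
1. the full pack lies flat on the channel floor between the lip and the pushed-back follower (z of full_pack in the frame of channel_seat between -0.004 and 0.004 m and x of full_pack in the frame of channel_seat between -0.006 and 0.022 m and y of full_pack in the frame of channel_seat between -0.006 and 0.006 m and angle between full_pack's own z axis and vertical below 0.06 rad and value of joint follower above 0.019 m), for 0.2 s.
At the end, for the whole second after the job is handed in: The full pack is flat (4 mm, 0.06 rad) on the channel floor, along the channel (0.08 rad), within 6 mm of the seat centre along and across, follower pushed back over 19 mm, at rest; the rail is home within 6 mm; the short pack is within 30 mm of its start (z of full_pack in the frame of channel_seat between -0.004 and 0.004 m and x of full_pack in the frame of channel_seat between -0.006 and 0.006 m and y of full_pack in the frame of channel_seat between -0.006 and 0.006 m and angle between full_pack's own z axis and vertical below 0.06 rad and angle between the x axis of full_pack and the x axis of channel_seat, either way round below 0.08 rad and value of joint follower above 0.019 m and value of joint rail above 0.144 m and linear speed of full_pack below 0.02 m/s and distance of short_pack from where it was at the start of the episode below 0.03 m); the robot touches nothing.
It fails at once if the short pack is moved more than 30 mm (distance of short_pack from where it was at the start of the episode above 0.03 m).
It also fails if it takes over 54 s, if anything falls off the work surface, if the arm or the gripper's body presses on something with over 40 N, if the wrist force passes 120 N, or if a joint passes its speed limit or range.

ROBOT

A 6-joint arm with a two-finger parallel gripper is mounted at the origin on the work surface. World frame = base frame: x ahead of the robot, y to its left, z up, the work surface at z = 0. Lengths are in m, angles in rad, forces in N, time in s.
With the tool pointing down it reaches from about 0.35 to 0.775 m from the base axis. Payload 5.5 kg.
Tool frame: the origin (TCP) lies at the very end of the fingers, on their centre line; the grasp point (between the pads) lies 19 mm behind it; z points along the fingers, x is the direction in which the jaws open and shut, and the axes are right-handed (so a half turn about z gives the same grasp; the last joint's range is limited). The gripper opens to 85 mm and grips with 20 to 120 N. Pads are 22 mm wide; open, the fingers measure 114 mm over their backs; the gripper's body (76 mm by 85 mm) begins 54 mm behind the grasp point. The pads swing forward as they close: fully open they stand 13 mm farther back than shut.
Start: joints at [1.209, 0.313, 0.046, 1.304, 0, 1.431], TCP at [0.127, 0.561, 0.231] pointing down, gripper open.
Joint ranges: [-2.76, 2.76], [-0.86, 1.69], [-1.03, 1.26], [-2.2, 2.34], [-1.47, 1.5], [-3.14, 3.14]. Speed limits (rad/s): [2.57, 2.57, 3.14, 3.14, 3.14, 3.14].

INTERFACE

Orientations are given as a unit quaternion [w, x, y, z].
In Python, from workcell import monitor, eyes, ticket gives the robot as it stands.
- The arm moves only by the tool send_rows, never from a script. Its argument "targets" is a list of rows, each a list of 5 numbers: the shift along the world's x, y, z in m, then the turn about the world's z in degrees, then the closure in counts, from 0 (fully open) to 255 (shut). A call has 1 to 12 rows; each row shifts and turns the commanded pose from where the row before left it; what a row does not reach is not made up. A row lasts 1/10 s, in which the tool goes at most 50 mm and 8.59 degrees, less where a joint would pass 70% of its speed; a pose out of reach is approached as far as the arm can. A call is refused whole if a number of a shift passes 0.05 or a number of a turn 8.59, either way. A call with a gripper value outside its range is refused whole. The fingers move at their own pace and stop on an object; "newtons" is the grip in N (left out, the last holds). Time passes only in rows, so rows that do not move let the fingers close. It gives the time, the measured TCP pose, the force and the opening at its end, in the units of the state.
- monitor.get_state(): the state, without advancing time (a new reading comes with each control period).
- eyes.read_camera(name): name is "side" or "top"; returns a dict with "img" (480x640x3 uint8, red, green, blue), "z_map" (480x640 float32, m along the optical axis (not along the pixel's ray), 0 where there is no reading), "camera_matrix" (3x3 intrinsics, pixels), "pose" (4x4, takes a point from camera to world coordinates). Camera axes: x right, y down, z forward; pixel columns grow to the right and rows downward; lengths in m; the calibration is good to about 2 mm. A picture is of the moment at which its call begins.
- ticket.hand_in(): hands the job in, once; it reports no verdict.
Trained networks look in the newest picture that a camera, given by its name, has taken for a name from the list of things; names that differ only in an ending like _2 or _b are one class to them, and where a whole thing is asked for, a point or a joint stands for the part that bears it (a point fixed in the world has none). Each returns a list of dicts, best first, with "conf" (0 to 1); they miss things now and then, are a little off and sometimes report something else, mostly with a low value. They report only what shows in the picture. A call takes as long as a camera call. They do not tell look-alikes from the thing itself.
- eyes.spot_in(name, camera): "xyz" ([x, y, z] in m, in world coordinates, good to about 4 mm: the middle of the surface that is visible of it).
- eyes.tip_of(name, camera): "xyz" ([x, y, z] in m, in world coordinates, good to about 4 mm: a listed point, or the origin of a listed thing).
The state is a dict: "clock": time; "joint_pos": joint angles; "qvel": joint speeds; "tau": joint torques, N m; "tcp_pos": TCP position; "orientation": TCP orientation; "wrist_force": force on the tool from outside, world axes, zero at the start; "ft_torque": the same for the moment, N m; "finger_gap": finger opening in m.
Only numpy, scipy, OpenCV 4.12 (cv2) and the standard library are available. Lean on these libraries where they do the work, as an engineer would, in place of code of your own. Each camera call takes 0.05 s, during which the arm holds its last target.

## Working session

There is one attempt and no reset: what is moved stays moved. The work goes in short steps, Python scripts to look and compute and a tool call to move; the robot and the scene stay as the last step left them, time stands still between calls to the robot, and variables do not carry over. Pictures are saved under pics/ and viewed, and the job is handed in when it is done.

Besides the shell and the picture viewer there is one more tool, called after "Request:" in YAML: its name, and indented under it one key for each argument. send_rows: Moves the arm, as the interface text tells. Its arguments: {"type":"object","properties":{"targets":{"type":"array"},"newtons":{"type":"number"}},"required":["targets"]}

```bash
ls; mkdir -p pics; python3 - <<'E'
from workcell import monitor, eyes
import cv2,numpy as np
for c in ["top","side"]:
    r=eyes.read_camera(c)
    cv2.imwrite(f"pics/{c}0.png",r["img"][:,:,::-1])
    print(c,r["camera_matrix"].tolist(),np.round(r["pose"],3).tolist())
    for n in ["full_pack","short_pack","channel_seat","follower_face","rail_handle"]:
        print(n,[(np.round(d["xyz"],3).tolist(),round(d["conf"],2)) for d in eyes.tip_of(n,c)])
s=monitor.get_state();print(s)
E
```

```text
pics
top [[509.93997187027594, 0.0, 318.5503942721758], [0.0, 509.93997187027594, 235.20833522627706], [0.0, 0.0, 1.0]] [[0.023, -0.997, 0.079, 0.321], [-1.0, -0.022, 0.012, -0.144], [-0.011, -0.079, -0.997, 1.344], [0.0, 0.0, 0.0, 1.0]]
full_pack [([0.529, -0.346, -0.001], 0.92), ([0.373, -0.323, 0.003], 0.91), ([0.42, -0.492, -0.003], 0.9), ([0.43, -0.646, 0.005], 0.69), ([0.256, -0.457, 0.002], 0.67)]
short_pack [([0.419, 0.31, 0.001], 0.57)]
channel_seat [([0.598, -0.079, 0.014], 0.68)]
follower_face [([0.589, -0.043, 0.037], 0.74), ([0.42, 0.307, 0.003], 0.22)]
rail_handle [([0.59, 0.083, 0.1], 0.71), ([0.59, -0.045, 0.038], 0.39), ([0.531, -0.344, 0.001], 0.33)]
side [[569.3597153082864, 0.0, 315.035528035948], [0.0, 569.3597153082864, 239.89201206506928], [0.0, 0.0, 1.0]] [[0.752, -0.331, 0.57, -0.472], [-0.659, -0.392, 0.642, -1.14], [0.011, -0.858, -0.513, 0.907], [0.0, 0.0, 0.0, 1.0]]
full_pack [([0.528, -0.347, 0.001], 0.95), ([0.259, -0.457, -0.001], 0.88), ([0.424, -0.49, 0.001], 0.82), ([0.371, -0.321, 0.002], 0.76), ([0.43, -0.648, 0.001], 0.62)]
short_pack [([0.422, 0.313, 0.002], 0.51)]
channel_seat [([0.596, -0.079, 0.012], 0.71)]
follower_face [([0.589, 0.087, 0.1], 0.71)]
rail_handle [([0.591, 0.086, 0.1], 0.84)]
{'clock': 0.6, 'joint_pos': array([ 1.20943887e+00,  3.13184979e-01,  4.60955369e-02,  1.30361549e+00,
       -9.11990847e-06,  1.43121804e+00]), 'qvel': array([ 0.00197433, -0.0017808 ,  0.00030234,  0.00229509, -0.00048062,
       -0.00085606]), 'tau': array([-1.12317928e-03, -4.80151999e+01,  2.98663813e+01,  3.64827383e-04,
       -1.15673470e-04,  5.76147428e-06]), 'tcp_pos': array([0.12649134, 0.56094661, 0.23132991]), 'orientation': array([-1.93730312e-05,  7.81013945e-01,  6.24513583e-01,  4.16387639e-05]), 'wrist_force': array([-0.11681278, -0.18884029, -0.02347966]), 'ft_torque': array([-0.04867474,  0.00135443,  0.01520283]), 'finger_gap': 0.08537918689106735}
```

View pics/top0.png

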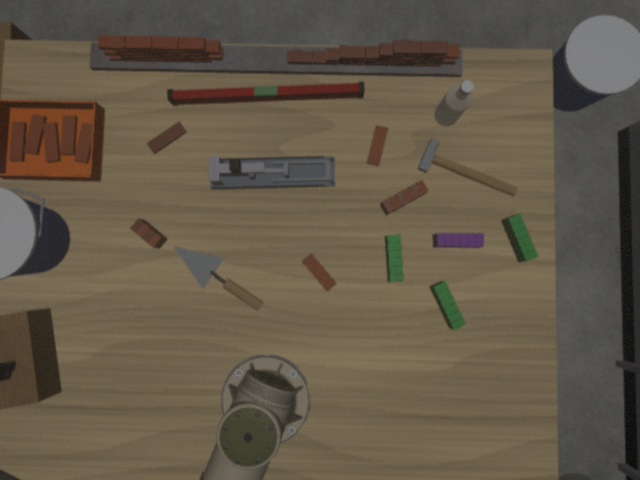

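View pics/side0.png

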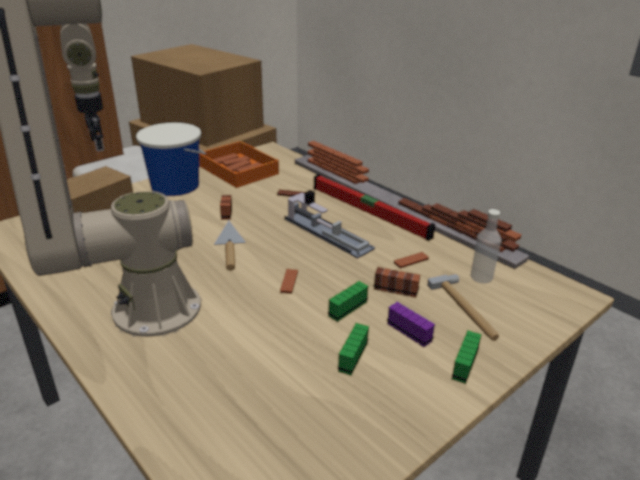

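The terracotta banded pack at top (404,197) / side (397,281) fits full_pack. The green ones (395,258), (521,237), (449,305) and the purple one (460,240) are look-alikes, and the short pack is at (149,233). I'll enlarge it to confirm, then measure the yaws.

```bash
cat > h.py <<'E'
from workcell import monitor, eyes
import cv2,numpy as np
def cloud(c):
    r=eyes.read_camera(c); K=r["camera_matrix"]; z=r["z_map"]; T=r["pose"]
    v,u=np.mgrid[0:480,0:640]
    p=np.stack([(u-K[0,2])/K[0,0]*z,(v-K[1,2])/K[1,1]*z,z],-1)
    w=p@T[:3,:3].T+T[:3,3]; w[z==0]=np.nan
    return r["img"],w
def rect(w,m):
    pts=(w[m][:,:2]*1000).astype(np.float32)
    return cv2.minAreaRect(pts),len(pts)
def crop(img,u0,u1,v0,v1,name,s):
    cv2.imwrite("pics/"+name,cv2.resize(img[v0:v1,u0:u1,::-1],None,fx=s,fy=s,interpolation=cv2.INTER_CUBIC))
E
python3 - <<'E'
from h import *
img,w=cloud("top")
a=cv2.resize(img[120:220,200:440,::-1],None,fx=3.3,fy=3.3,interpolation=cv2.INTER_CUBIC)
img2,w2=cloud("side")
b=cv2.resize(img2[180:300,270:430,::-1],None,fx=2,fy=2,interpolation=cv2.INTER_CUBIC)
o=np.zeros((a.shape[0]+b.shape[0],a.shape[1],3),np.uint8);o[:a.shape[0]]=a;o[a.shape[0]:,:b.shape[1]]=b
cv2.imwrite("pics/crop1.png",o);print(o.shape)
X,Y,Z=w[...,0],w[...,1],w[...,2]
m=(abs(X-.529)<.09)&(abs(Y+.346)<.09)&(Z>.045)&(Z<.065); print("pack top",rect(w,m),np.nanmedian(Z[m]))
for lo,hi in [(.006,.017),(.02,.032),(.006,.032),(.045,.065),(.068,.09),(.095,.13)]:
    m=(abs(X-.595)<.07)&(abs(Y-.0)<.2)&(Z>lo)&(Z<hi); print(lo,hi,rect(w,m) if m.sum() else 0, np.nanmedian(Z[m]))
m=(X>.2)&(X<.7)&(Y<0.3)&(Y>-.6)
print("table",np.nanmedian(Z[m]))
X,Y,Z=w2[...,0],w2[...,1],w2[...,2]
m=(abs(X-.529)<.09)&(abs(Y+.346)<.09)&(Z>.050)&(Z<.062); print("pack top side",rect(w2,m))
E
```

```text
(570, 792, 3)
pack top (((528.3709716796875, -344.8662109375), (34.33867645263672, 118.97724151611328), 30.402132034301758), 623) 0.055652072091752824
0.006 0.017 (((594.31005859375, -0.7080078125), (397.80731201171875, 136.16993713378906), 89.95047760009766), 2082) 0.012223748965323189
0.02 0.032 (((590.981689453125, -2.446380615234375), (80.4583511352539, 314.131103515625), 2.391578197479248), 484) 0.025274192853768418
0.006 0.032 (((594.31005859375, -0.7080078125), (397.80731201171875, 136.16993713378906), 89.95047760009766), 2804) 0.013448385920045047
0.045 0.065 (((593.9605712890625, 59.087982177734375), (62.597740173339844, 205.4949951171875), 7.461033821105957), 116) 0.05484737544462559
0.068 0.09 (((587.6994018554688, 83.05848693847656), (65.46355438232422, 140.06553649902344), 2.2387962341308594), 624) 0.07999458728893916
0.095 0.13 (((586.8480224609375, 82.66789245605469), (29.24864959716797, 24.364971160888672), 1.378359317779541), 152) 0.1188730155933202
table 0.0008343940144804884
pack top side (((526.4827270507812, -346.28094482421875), (43.243255615234375, 118.61685943603516), 29.171751022338867), 390)
```

View pics/crop1.png

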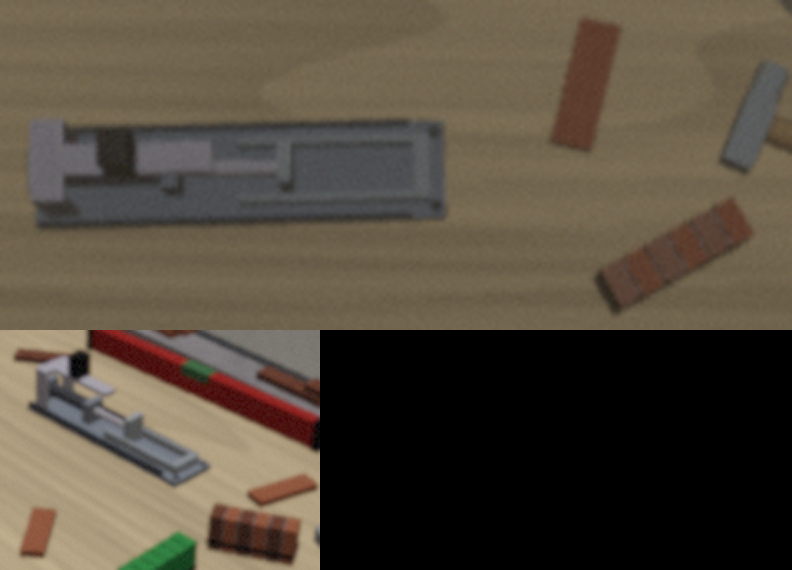

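```bash
python3 - <<'E'
from h import *
ims=[cloud("top")[1] for _ in range(2)]
w=np.nanmean(ims,0)
X,Y,Z=w[...,0],w[...,1],w[...,2]
m=((abs(X-.595)<.09)&(abs(Y-.0)<.22)&(Z>.0065)&(Z<.2)).astype(np.uint8)
n,l,st,c=cv2.connectedComponentsWithStats(m); k=1+np.argmax(st[1:,4]); m=l==k
print("all",rect(w,m),st[k])
# walls + lip tops
m=(abs(X-.595)<.06)&(Y>-.17)&(Y<-.02)&(Z>.021)&(Z<.031)
vs,us=np.nonzero(m)
P=w[m][:,:2]*1000
# split walls
th=np.deg2rad(92.4);d=np.array([np.cos(th),np.sin(th)]);nrm=np.array([d[1],-d[0]])
s=np.array([597,-79]);q=P-s
along=q@d;across=q@nrm
for sg in (1,-1):
    k=(abs(across-sg*23)<7)&(along>-50)&(along<30)
    f=np.polyfit(along[k],across[k],1);print(sg,k.sum(),f)
k=(abs(across)<15)&(along<-40);print("lip",k.sum(),np.percentile(along[k],[5,50,95]))
# handle
m=(abs(X-.59)<.04)&(abs(Y-.083)<.04)&(Z>.11);P=w[m][:,:2]*1000-s;print("handle",(P@d).mean(),(P@nrm).mean())
m=(abs(X-.59)<.06)&(Y>-.08)&(Y<-.02)&(Z>.045)&(Z<.062);P=w[m][:,:2]*1000-s;print("foll top",m.sum(),np.percentile(P@d,[5,50,95]),(P@nrm).mean(),np.median(Z[m]))
# plate edges via gray gradient
E
```

```text
all (((591.6575927734375, -1.5134429931640625), (81.54733276367188, 327.71368408203125), 2.550912380218506), 3876) [ 208  156  127   34 3876]
1 85 [2.55841929e-03 2.08431123e+01]
-1 74 [-6.11746791e-03 -2.51312136e+01]
lip 56 [-71.98475307 -66.57573392 -61.31218544]
handle 161.50528847250385 -3.926584307818813
foll top 56 [35.91025349 39.52460245 43.95221301] -2.577595109511559 0.05641028922027025<stdin>:3: RuntimeWarning: Mean of empty slice
```

Request:
send_rows:
  targets:
    - [0.025,-0.03,0,-3.9,0]
    - [0.025,-0.03,0,-3.9,0]
    - [0.025,-0.035,0,-3.9,0]
    - [0.025,-0.035,0,-3.9,0]
    - [0.025,-0.035,0,-3.9,0]
    - [0.025,-0.035,0,-3.9,0]
    - [0.025,-0.035,0,-3.9,0]
    - [0.025,-0.035,0,-3.9,0]
    - [0.025,-0.035,0,-3.9,0]
    - [0.025,-0.035,0,-3.9,0]
    - [0.025,-0.035,0,-3.9,0]
    - [0.025,-0.035,0,-3.9,0]
  newtons: 80

```text
clock: 2.0
tcp_pos: [0.4274, 0.1493, 0.2316]
orientation: [-0.0, 0.965, 0.262, 0.001]
wrist_force: [1.3, 0.6, 0.4]
finger_gap: 0.0856
```

Request:
send_rows:
  targets:
    - [0.01,-0.041,0,0,0]
    - [0.01,-0.041,0,0,0]
    - [0.01,-0.041,0,0,0]
    - [0.01,-0.041,0,0,0]
    - [0.01,-0.041,0,0,0]
    - [0.01,-0.041,0,0,0]
    - [0.01,-0.041,0,0,0]
    - [0.01,-0.041,0,0,0]
    - [0.01,-0.041,0,0,0]
    - [0.01,-0.041,0,0,0]
    - [0,-0.041,0,0,0]
    - [0,-0.042,0,0,0]

```text
clock: 3.2
tcp_pos: [0.5266, -0.3437, 0.2312]
orientation: [-0.0, 0.965, 0.263, 0.0]
wrist_force: [0.2, 0.7, 0.7]
finger_gap: 0.0856
```

Request:
send_rows:
  targets:
    - [0,0,-0.04,0,0]
    - [0,0,-0.04,0,0]
    - [0,0,-0.03,0,0]
    - [0,0,0,0,0]

```text
clock: 3.6
tcp_pos: [0.5236, -0.34, 0.1163]
orientation: [-0.004, 0.965, 0.263, -0.003]
wrist_force: [-0.9, 1.3, -0.0]
finger_gap: 0.0855
```

Request:
send_rows:
  targets:
    - [0,0,0,0,0]
    - [0,0,0,0,0]

```text
clock: 3.8
tcp_pos: [0.5277, -0.3429, 0.1237]
orientation: [0.001, 0.965, 0.263, 0.001]
wrist_force: [0.5, -0.3, -0.7]
finger_gap: 0.0855
```

```bash
python3 - <<'E'
from h import *
r=eyes.read_camera("side");crop(r["img"],320,480,180,320,"s2.png",4)
print(monitor.get_state())
E
```

```text
{'clock': 3.85, 'joint_pos': array([-7.03680198e-01,  4.62119825e-01,  2.77361002e-04,  1.10466387e+00,
        9.52508844e-05,  3.34700578e-01]), 'qvel': array([ 0.0020132 , -0.0044257 , -0.00393449, -0.00542847,  0.00032819,
       -0.00258277]), 'tau': array([-6.66557299e-02, -5.39356256e+01,  2.80219066e+01,  1.92528195e-02,
       -2.53182283e-03,  1.84069779e-05]), 'tcp_pos': array([ 0.52789116, -0.34300776,  0.12392073]), 'orientation': array([0.00174231, 0.96477322, 0.26307418, 0.00125204]), 'wrist_force': array([-0.16649351,  0.20976857,  0.6594984 ]), 'ft_torque': array([0.04473891, 0.00346766, 0.002268  ]), 'finger_gap': 0.085187960246306}
```

View pics/s2.png

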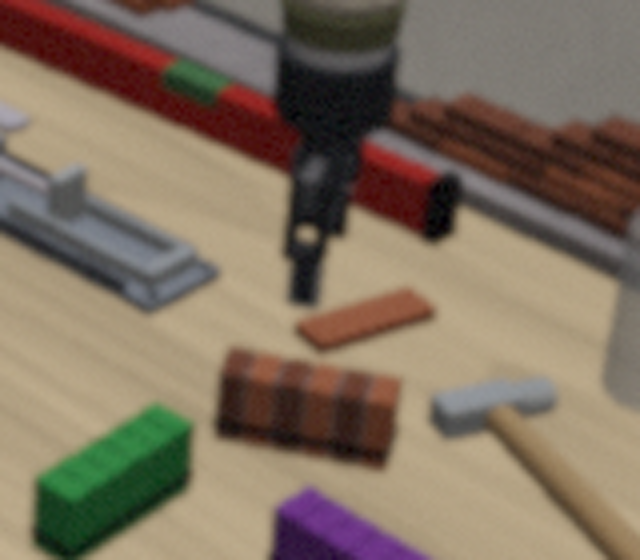

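Request:
send_rows:
  targets:
    - [0,-0.002,-0.03,0,0]
    - [0,0,-0.03,0,0]
    - [0,0,-0.02,0,0]
    - [0,0,-0.02,0,0]
    - [0,0,0,0,0]
    - [0,0,0,0,0]

```text
clock: 4.45
tcp_pos: [0.5273, -0.3446, 0.0229]
orientation: [0.001, 0.965, 0.263, 0.001]
wrist_force: [-0.4, -1.4, 0.3]
finger_gap: 0.0854
```

Request:
send_rows:
  targets:
    - [0,0,0,0,255]
    - [0,0,0,0,255]
    - [0,0,0,0,255]
    - [0,0,0,0,255]
    - [0,0,0,0,255]
    - [0,0,0,0,255]
    - [0,0,0,0,255]
    - [0,0,0,0,255]

```text
clock: 5.25
tcp_pos: [0.5274, -0.3445, 0.0225]
orientation: [0.001, 0.965, 0.263, 0.001]
wrist_force: [0.5, 0.7, 6.1]
finger_gap: 0.0332
```

Request:
send_rows:
  targets:
    - [0,0,0.02,0,255]
    - [0,0,0.03,0,255]
    - [0,0,0.03,0,255]
    - [0.009,0.022,0,-3.5,255]
    - [0.009,0.028,0,-3.5,255]
    - [0.009,0.028,0,-3.5,255]
    - [0.009,0.028,0,-3.5,255]
    - [0.009,0.028,0,-3.5,255]
    - [0.009,0.028,0,-3.5,255]
    - [0.008,0.028,0,-3.5,255]
    - [0.007,0.028,0,-3.5,255]
    - [0,0,0,0,255]

```text
clock: 6.45
tcp_pos: [0.5949, -0.1221, 0.1]
orientation: [-0.001, 1.0, 0.023, -0.001]
wrist_force: [0.6, -1.1, -3.3]
finger_gap: 0.0329
```

Request:
send_rows:
  targets:
    - [0,0,0,0,255]
    - [0,0,0,0,255]
    - [0,0,0,0,255]

```text
clock: 6.75
tcp_pos: [0.5951, -0.127, 0.1009]
orientation: [-0.0, 1.0, 0.021, -0.0]
wrist_force: [0.6, -0.3, -4.6]
finger_gap: 0.0327
```

```bash
python3 - <<'E'
from h import *
img,w=cloud("top");crop(img,260,420,110,230,"t3.png",5)
img2,w2=cloud("side");crop(img2,260,460,120,280,"s3.png",4)
X,Y,Z=w2[...,0],w2[...,1],w2[...,2]
print(monitor.get_state()["tcp_pos"],monitor.get_state()["orientation"])
E
```

```text
[ 0.59523788 -0.12697289  0.10117755] [ 1.80519132e-05  9.99777405e-01  2.10981139e-02 -9.78773794e-05]
```

View pics/t3.png

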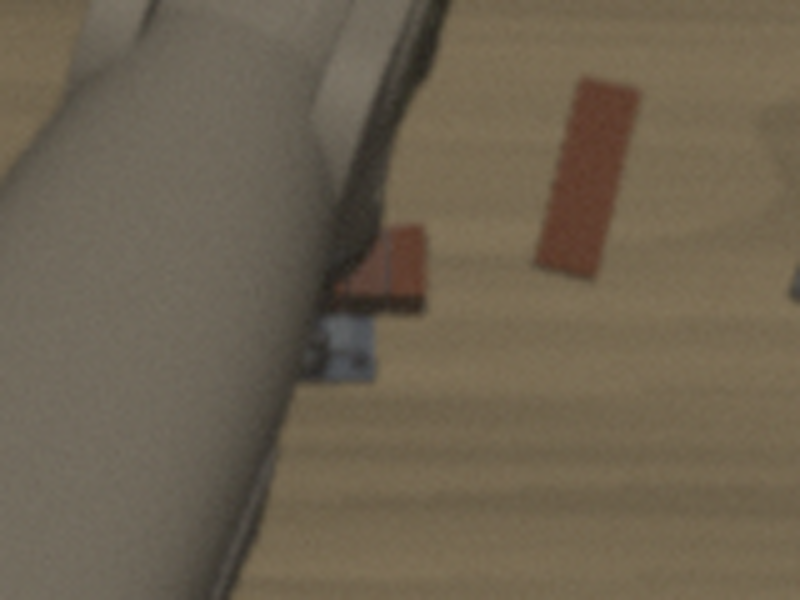

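View pics/s3.png

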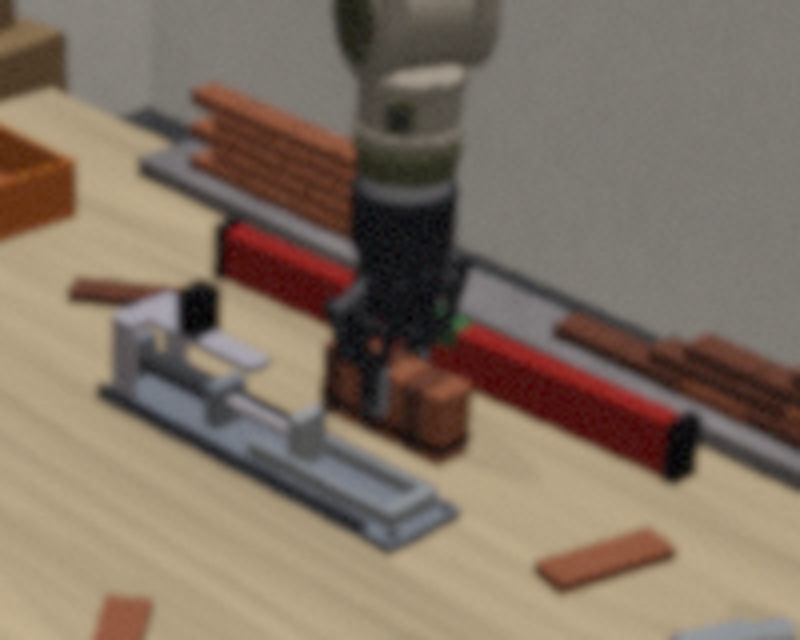

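```bash
python3 - <<'E'
from h import *
img,w=cloud("top")
X,Y,Z=w[...,0],w[...,1],w[...,2]
m=(abs(X-.595)<.05)&(Y<-.14)&(Y>-.21)&(Z>.11)&(Z<.15)
m&=(img[...,0].astype(int)-img[...,2]>25)
print(m.sum(),np.median(Z[m]))
vs=np.nonzero(m)
for u in range(vs[1].min(),vs[1].max()+1):
    k=m[:,u]; 
    if k.sum()>3: print(u,k.sum(),np.round([X[k,u].min(),X[k,u].max(),X[k,u].mean(),Y[k,u].mean()],4), np.round([Z[k,u].min(),Z[k,u].max()],3))
img,w=cloud("side")
X,Y,Z=w[...,0],w[...,1],w[...,2]
m=(abs(X-.597)<.06)&(Y<-.05)&(Y>-.22)&(Z>.06)&(Z<.15)&(img[...,0].astype(int)-img[...,2]>25)
P=w[m];print(len(P),np.percentile(P,[1,50,99],axis=0).round(4).tolist())
# end face: y min ; near side face x min ; bottom line
n,l=cv2.connectedComponents(m.astype(np.uint8));
E
```

```text
160 0.13407604457794986
330 4 [ 0.5797  0.5879  0.5838 -0.1524] [0.133 0.138]
331 5 [ 0.5808  0.5907  0.5852 -0.1548] [0.131 0.139]
332 6 [ 0.5803  0.593   0.5865 -0.1572] [0.132 0.14 ]
333 7 [ 0.581   0.5948  0.5879 -0.1596] [0.132 0.136]
334 8 [ 0.5799  0.5978  0.5891 -0.162 ] [0.132 0.138]
335 10 [ 0.5801  0.6026  0.5917 -0.1643] [0.129 0.137]
336 12 [ 0.5808  0.6119  0.5944 -0.1667] [0.131 0.138]
338 14 [ 0.5802  0.6128  0.5964 -0.1714] [0.131 0.14 ]
339 15 [ 0.5802  0.6138  0.5954 -0.1739] [0.125 0.141]
340 15 [ 0.5793  0.6123  0.5953 -0.1763] [0.13 0.14]
341 15 [ 0.5799  0.6127  0.5953 -0.1787] [0.127 0.141]
342 15 [ 0.5803  0.6128  0.5956 -0.1811] [0.126 0.139]
343 14 [ 0.5815  0.6127  0.5966 -0.1835] [0.131 0.139]
344 15 [ 0.5804  0.6128  0.596  -0.186 ] [0.126 0.137]
552 [[0.5728, -0.1914, 0.0794], [0.582, -0.1623, 0.1163], [0.6141, -0.0711, 0.1386]]
```

Request:
send_rows:
  targets:
    - [0.0025,0,-0.02,0,255]
    - [0,0,-0.02,0,255]
    - [0,0,-0.007,0,255]
    - [0,0,0,0,255]
    - [0,0,0,0,255]

```text
clock: 7.45
tcp_pos: [0.5983, -0.1263, 0.0549]
orientation: [0.0, 1.0, 0.022, 0.0]
wrist_force: [1.2, 0.2, -3.0]
finger_gap: 0.0331
```

```bash
python3 - <<'E'
from h import *
img2,w2=cloud("side");crop(img2,290,430,170,275,"s4.png",5.5)
img,w=cloud("top");crop(img,290,390,120,200,"t4.png",6)
s=monitor.get_state();print(s["tcp_pos"],s["orientation"],s["wrist_force"])
E
```

```text
[ 0.5988613  -0.12639785  0.05551909] [3.53554271e-04 9.99763756e-01 2.17106774e-02 9.76719167e-04] [ 0.28755265  0.048422   -4.06271746]
```

View pics/s4.png

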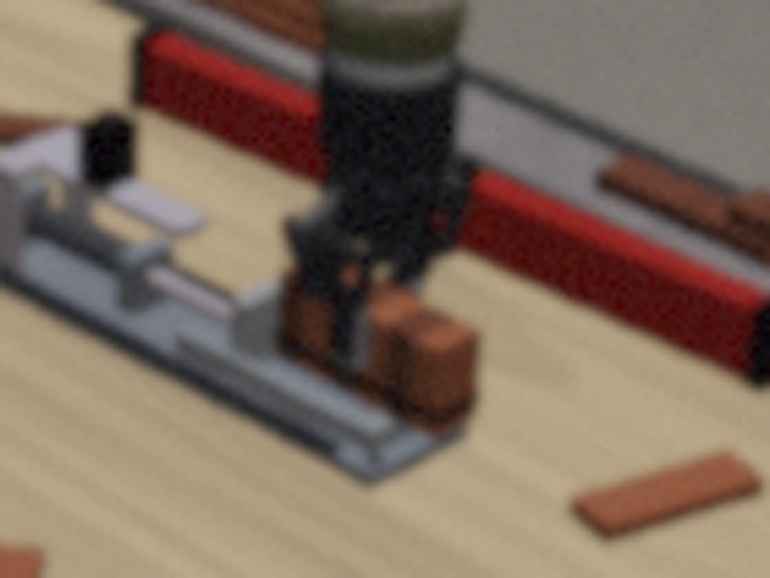

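View pics/t4.png

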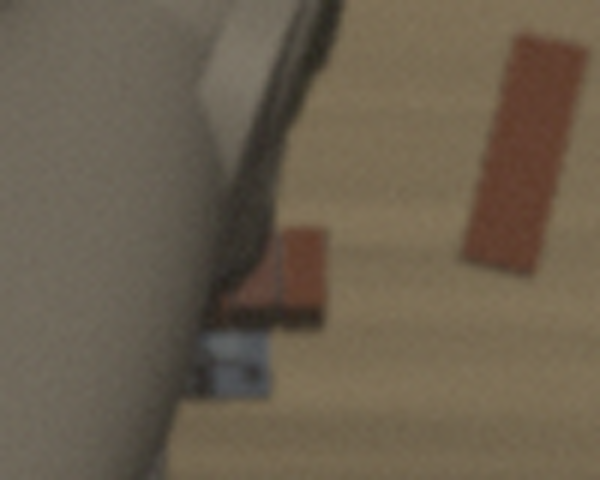

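```bash
python3 - <<'E'
from h import *
img,w=cloud("top")
X,Y,Z=w[...,0],w[...,1],w[...,2]
red=(img[...,0].astype(int)-img[...,2]>25)
m=(abs(X-.6)<.04)&(Y<-.15)&(Y>-.21)&(Z>.07)&(Z<.1)&red
for u in range(328,347):
    k=m[:,u]; q=(X[:,u]>.54)&(X[:,u]<.6)&(Z[:,u]>.006)&(Z[:,u]<.016)
    if k.sum()>3: print(u,k.sum(),np.round([X[k,u].min(),X[k,u].max(),X[k,u].mean(),Y[k,u].mean(),np.median(Z[k,u])],4), X[q,u].min() if q.any() else 0)
E
```

```text
331 4 [ 0.5856  0.5926  0.5892 -0.1554  0.0862] 0.5584684947162395
332 5 [ 0.5845  0.5954  0.5898 -0.1578  0.0913] 0.5593945932300831
333 7 [ 0.5848  0.6004  0.5927 -0.1603  0.0904] 0.5585855629577536
334 8 [ 0.5851  0.6057  0.5962 -0.1627  0.0882] 0.5583387427972502
335 11 [ 0.5854  0.6122  0.5981 -0.1652  0.0866] 0
337 13 [ 0.5853  0.6165  0.6005 -0.1701  0.0885] 0
338 14 [ 0.5837  0.6155  0.5992 -0.1726  0.0898] 0.5620875023810504
339 14 [ 0.5825  0.6167  0.5995 -0.1751  0.0882] 0.5678883750481496
340 14 [ 0.5836  0.6155  0.5996 -0.1777  0.0883] 0.567746998540023
341 13 [ 0.5854  0.6156  0.6007 -0.1801  0.0895] 0
342 14 [ 0.5837  0.6153  0.5997 -0.1826  0.0879] 0.5813932108411741
343 14 [ 0.5841  0.6163  0.5995 -0.1851  0.0891] 0
```

Request:
send_rows:
  targets:
    - [-0.0005,0.01,0,0,255]
    - [0,0.01,0,0,255]
    - [-0.0005,0.008,0,0,255]
    - [0,0.006,0,0,255]
    - [-0.001,0.006,0,0,255]
    - [0,0.006,0,0,255]
    - [-0.0005,0.006,0,0,255]
    - [0,0,0,0,255]
    - [0,0,0,0,255]

```text
clock: 8.5
tcp_pos: [0.5963, -0.0766, 0.0553]
orientation: [0.004, 1.0, 0.021, 0.001]
wrist_force: [-0.6, -10.9, -2.1]
finger_gap: 0.0329
```

```bash
python3 - <<'E'
from h import *
img2,w2=cloud("side");crop(img2,290,430,170,275,"s5.png",5.5)
img,w=cloud("top");crop(img,250,350,120,200,"t5.png",6)
s=monitor.get_state();print(s["tcp_pos"],s["orientation"],s["wrist_force"])
X,Y,Z=w[...,0],w[...,1],w[...,2]
red=(img[...,0].astype(int)-img[...,2]>25)
m=(abs(X-.6)<.04)&(Y<-.06)&(Y>-.18)&(Z>.07)&(Z<.1)&red
print(m.sum(),np.percentile(w[m],[1,50,99],axis=0).round(4).tolist())
m=(abs(X-.6)<.04)&(Y<-.12)&(Y>-.17)&(Z>.021)&(Z<.031)
print(m.sum(),np.percentile(w[m],[1,50,99],axis=0).round(4).tolist())
E
```

```text
[ 0.59631199 -0.07675758  0.05527452] [3.51090240e-03 9.99769530e-01 2.11667121e-02 7.28305725e-04] [  0.43876087 -11.19006542  -3.33866048]
171 [[0.5809, -0.1355, 0.0807], [0.5939, -0.1207, 0.0893], [0.6146, -0.0947, 0.0943]]
105 [[0.5709, -0.1513, 0.0218], [0.5921, -0.1451, 0.0262], [0.6224, -0.1226, 0.0304]]
```

View pics/s5.png

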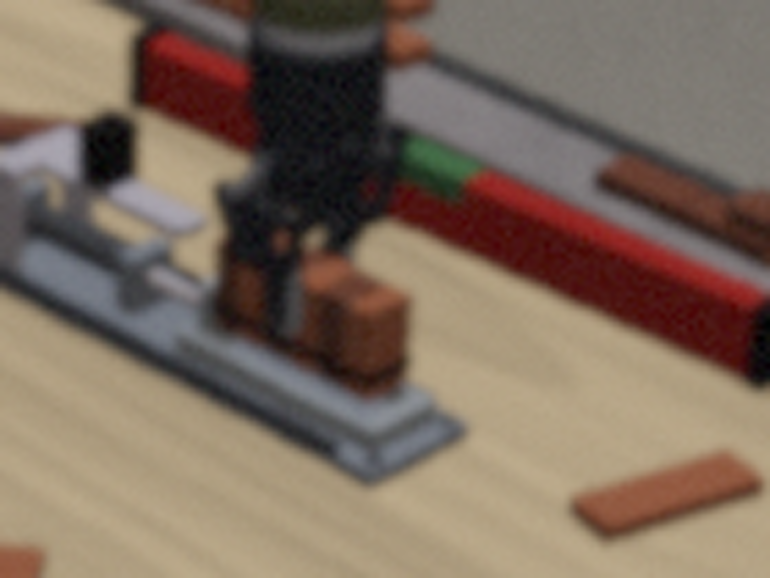

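View pics/t5.png

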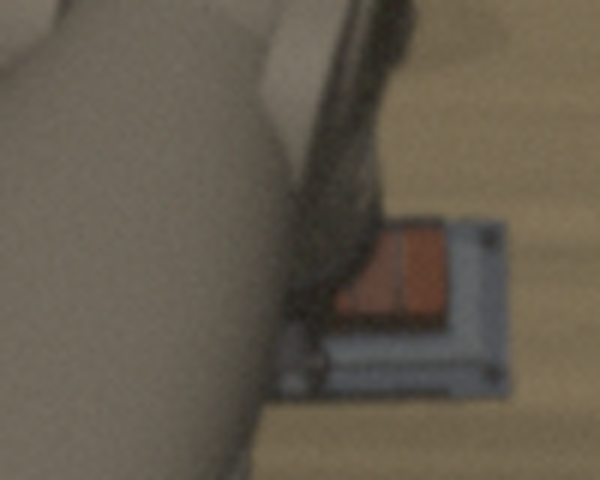

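Request:
send_rows:
  targets:
    - [0,0.003,0,0,255]
    - [0,0,-0.005,0,255]
    - [0,0,-0.005,0,255]
    - [0,0,-0.005,0,255]
    - [0,0,-0.004,0,255]
    - [0,0,0,0,255]
    - [0,0,0,0,255]

```text
clock: 9.3
tcp_pos: [0.5977, -0.0742, 0.0369]
orientation: [0.004, 1.0, 0.021, 0.002]
wrist_force: [0.6, -11.4, -1.6]
finger_gap: 0.0329
```

```bash
python3 - <<'E'
from h import *
img2,w2=cloud("side");crop(img2,290,430,170,275,"s6.png",5.5)
s=monitor.get_state();print(s["tcp_pos"],s["orientation"],s["wrist_force"])
E
```

```text
[ 0.59769612 -0.0741484   0.03690541] [0.00362559 0.99977208 0.02093543 0.00208558] [  2.31952286 -12.44761239  -1.79287715]
```

View pics/s6.png

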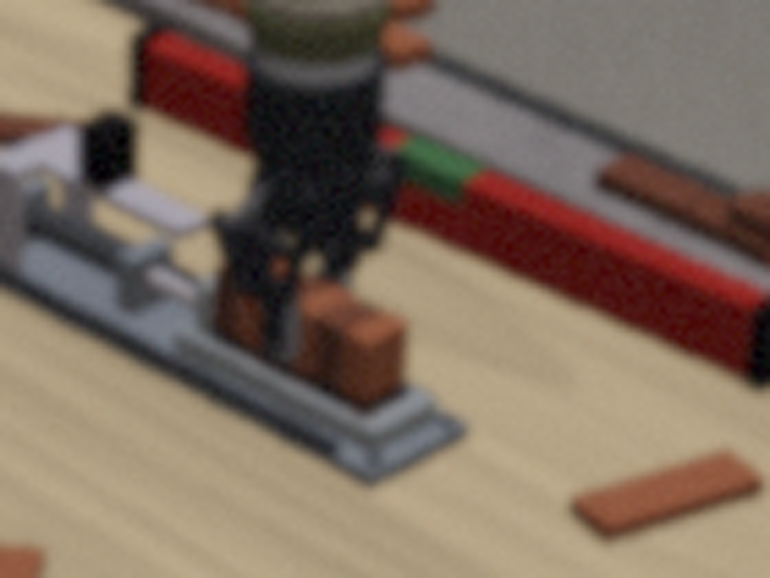

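Request:
send_rows:
  targets:
    - [-0.001,0,-0.002,0,255]
    - [0,0,0,0,255]
    - [0,0,0,0,0]
    - [0,0,0,0,0]
    - [0,0,0,0,0]
    - [0,0,0,0,0]
    - [0,0,0,0,0]
    - [0,0,0.03,0,0]
    - [0,0,0.04,0,0]
    - [0,0,0.04,0,0]
    - [0,0,0.03,0,0]
    - [0,0,0,0,0]

```text
clock: 10.55
tcp_pos: [0.5974, -0.0716, 0.1787]
orientation: [0.001, 1.0, 0.022, 0.004]
wrist_force: [0.6, -0.1, 1.1]
finger_gap: 0.0852
```

Request:
send_rows:
  targets:
    - [-0.04,0.02,0.02,0,0]
    - [-0.04,0.03,0,0,0]
    - [-0.04,0.04,0,0,0]
    - [-0.04,0.04,0,0,0]
    - [0,0.04,0,0,0]
    - [0,0.04,0,0,0]
    - [0,0,0,0,0]

```text
clock: 11.25
tcp_pos: [0.4426, 0.1334, 0.1927]
orientation: [-0.001, 1.0, 0.025, -0.0]
wrist_force: [-0.3, 0.7, -0.1]
finger_gap: 0.0855
```

```bash
python3 - <<'E'
from h import *
img2,w2=cloud("side");crop(img2,270,410,160,265,"s7.png",5.5)
img,w=cloud("top");crop(img,200,350,130,200,"t7.png",5)
s=monitor.get_state();print(s["tcp_pos"],s["orientation"],s["wrist_force"])
X,Y,Z=w[...,0],w[...,1],w[...,2]
m=(abs(X-.6)<.04)&(Y<0)&(Y>-.18)&(Z>.057)&(Z<.08)&(img[...,0].astype(int)-img[...,2]>20)
print(rect(w,m),np.percentile(Z[m],[5,50,95]))
m=(abs(X-.59)<.04)&(abs(Y-.083)<.05)&(Z>.11)&(Z<.13);print("handle",rect(w,m),w[m].mean(0))
print([(d["xyz"],d["conf"]) for d in eyes.tip_of("full_pack","top")])
E
```

```text
[0.44307744 0.13043957 0.19255821] [ 2.25471121e-04  9.99733438e-01  2.30794694e-02 -5.84030934e-04] [ 1.01226982 -0.72531055  0.11293282]
(((596.962646484375, -80.54544067382812), (34.92348861694336, 114.78624725341797), 1.988423228263855), 610) [0.0632039  0.06806197 0.07212106]
handle (((587.251953125, 82.72183227539062), (29.76774787902832, 23.827842712402344), 2.8513495922088623), 124) [0.58650777 0.08256211 0.1194632 ]
[([0.5968, -0.0815, 0.0119], 0.91), ([0.2542, -0.4578, 0.0017], 0.9), ([0.4307, -0.6442, -0.0004], 0.84), ([0.4227, -0.4898, 0.0002], 0.74), ([0.3756, -0.3228, 0.0022], 0.72)]
```

View pics/s7.png

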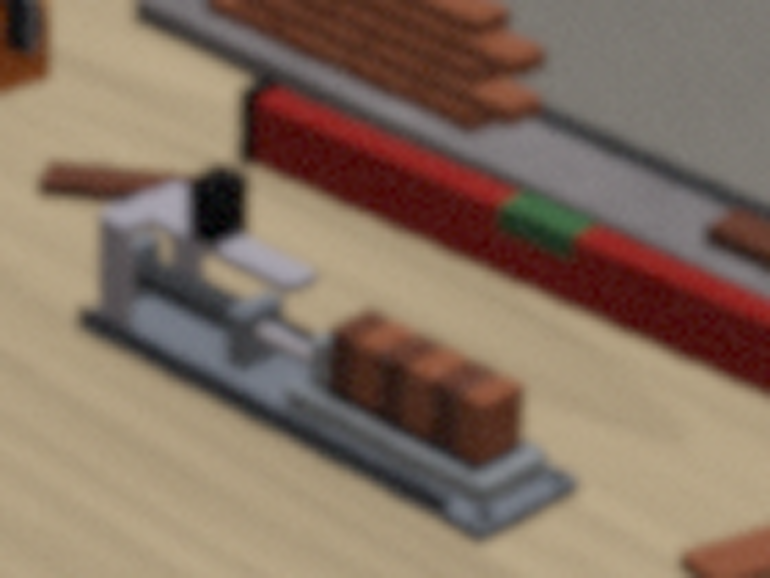

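View pics/t7.png

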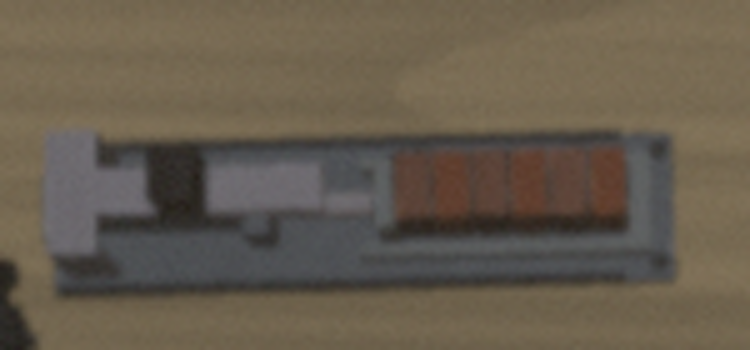

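Request:
send_rows:
  targets:
    - [0.04,-0.01,0,0,0]
    - [0.04,-0.01,0,0,0]
    - [0.035,-0.012,0,0,0]
    - [0.03,-0.015,0,0,0]
    - [0,0,-0.02,0,0]
    - [0,0,-0.03,0,0]
    - [0,0,0,0,0]
    - [0,0,0,0,0]

```text
clock: 12.2
tcp_pos: [0.5881, 0.0813, 0.1428]
orientation: [0.0, 1.0, 0.021, -0.001]
wrist_force: [0.4, -1.1, 0.5]
finger_gap: 0.0857
```

Request:
send_rows:
  targets:
    - [0,0.002,-0.02,0,0]
    - [0,0,-0.02,0,0]
    - [0,0,-0.016,0,0]
    - [0,0,0,0,0]
    - [0,0,0,0,255]
    - [0,0,0,0,255]
    - [0,0,0,0,255]
    - [0,0,0,0,255]
    - [0,0,0,0,255]
    - [0,0,0,0,255]
    - [0,0,0,0,255]
    - [0,0,0,0,255]
  newtons: 50

```text
clock: 13.4
tcp_pos: [0.5882, 0.0846, 0.0886]
orientation: [0.0, 1.0, 0.022, -0.0]
wrist_force: [-3.4, -1.3, 7.8]
finger_gap: 0.0293
```

```bash
python3 - <<'E'
from h import *
img2,w2=cloud("side");crop(img2,250,390,130,235,"s8.png",5.5)
s=monitor.get_state();print(s["tcp_pos"],s["orientation"],s["wrist_force"],s["finger_gap"])
E
```

```text
[0.58813987 0.08460976 0.08862365] [ 1.58574455e-04  9.99760394e-01  2.18884349e-02 -1.62890672e-04] [-4.40043971  0.32040814  6.27973357] 0.02944851602463676
```

View pics/s8.png

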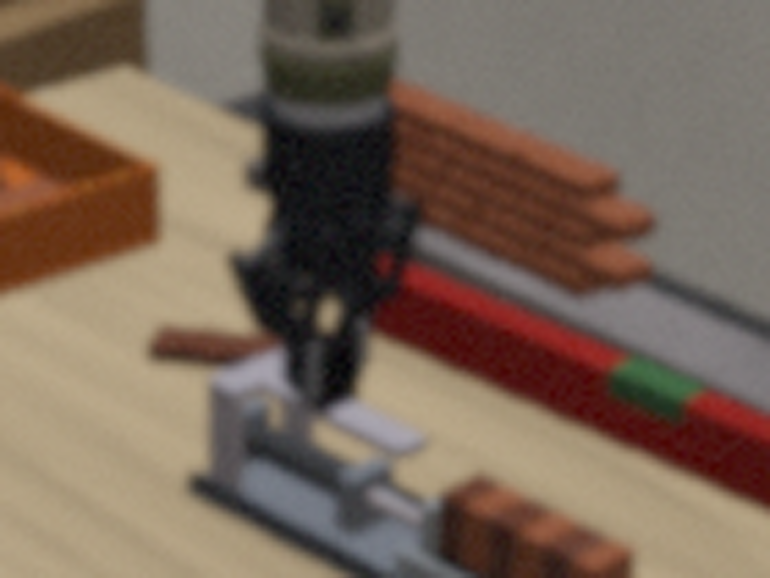

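Request:
send_rows:
  targets:
    - [0.0005,-0.01,0,0,255]
    - [0.0005,-0.015,0,0,255]
    - [0.0005,-0.015,0,0,255]
    - [0.001,-0.015,0,0,255]
    - [0.0005,-0.015,0,0,255]
    - [0.0005,-0.015,0,0,255]
    - [0.001,-0.015,0,0,255]
    - [0.0005,-0.015,0,0,255]
    - [0.0005,-0.01,0,0,255]
    - [0,0,0,0,255]

```text
clock: 14.45
tcp_pos: [0.5939, -0.0418, 0.0886]
orientation: [0.001, 1.0, 0.021, -0.0]
wrist_force: [-3.5, -3.3, 5.5]
finger_gap: 0.0292
```

```bash
python3 - <<'E'
from h import *
s=monitor.get_state();print(s["tcp_pos"],s["orientation"],s["wrist_force"],s["finger_gap"])
E
```

```text
[ 0.59392    -0.04181614  0.08861546] [ 6.88006108e-04  9.99774049e-01  2.12456066e-02 -4.16560890e-05] [-3.50416814 -3.31988785  5.50636328] 0.029237796715391763
```

Request:
send_rows:
  targets:
    - [0.0005,-0.008,0,0,255]
    - [0.0005,-0.006,0,0,255]
    - [0,-0.003,0,0,255]
    - [0,0,0,0,255]

```text
clock: 14.85
tcp_pos: [0.5946, -0.0576, 0.0886]
orientation: [0.0, 1.0, 0.022, -0.0]
wrist_force: [-6.3, -0.3, 6.8]
finger_gap: 0.0295
```

Request:
send_rows:
  targets:
    - [0,-0.002,0,0,255]
    - [0,-0.002,0,0,255]
    - [0,0,0,0,255]

```text
clock: 15.15
tcp_pos: [0.5947, -0.0588, 0.0886]
orientation: [-0.002, 1.0, 0.023, 0.0]
wrist_force: [-3.6, 8.8, 7.7]
finger_gap: 0.0293
```

Request:
send_rows:
  targets:
    - [0,-0.002,0,0,255]
    - [0,0,0,0,255]

```text
clock: 15.35
tcp_pos: [0.5946, -0.0588, 0.0886]
orientation: [-0.004, 1.0, 0.023, 0.0]
wrist_force: [-3.1, 15.1, 9.2]
finger_gap: 0.0292
```

At the stop. Relaxing, releasing and withdrawing.

Request:
send_rows:
  targets:
    - [0,0.002,0,0,255]
    - [0,0,0,0,0]
    - [0,0,0,0,0]
    - [0,0,0,0,0]
    - [0,0,0,0,0]
    - [0,0,0,0,0]
    - [0,0,0.03,0,0]
    - [0,0,0.04,0,0]
    - [0,0,0.04,0,0]
    - [0,0,0,0,0]

```text
clock: 16.35
tcp_pos: [0.5986, -0.0623, 0.2037]
orientation: [0.001, 1.0, 0.022, 0.005]
wrist_force: [1.2, 0.6, -0.1]
finger_gap: 0.0852
```

Request:
send_rows:
  targets:
    - [-0.03,0.03,0,0,0]
    - [-0.04,0.04,0,0,0]
    - [-0.04,0.04,0,0,0]
    - [-0.03,0.04,0,0,0]
    - [0,0.04,0,0,0]
    - [0,0.04,0,0,0]
    - [0,0,0,0,0]
    - [0,0,0,0,0]
    - [0,0,0,0,0]

```text
clock: 17.25
tcp_pos: [0.4645, 0.1586, 0.1969]
orientation: [0.0, 1.0, 0.021, -0.0]
wrist_force: [0.1, -1.0, -0.2]
finger_gap: 0.0851
```

```bash
python3 - <<'E'
from h import *
img2,w2=cloud("side");crop(img2,270,410,160,265,"s9.png",5.5)
img,w=cloud("top");crop(img,200,350,130,200,"t9.png",5)
s=monitor.get_state();print(s["tcp_pos"],s["wrist_force"])
X,Y,Z=w[...,0],w[...,1],w[...,2]
m=(abs(X-.6)<.04)&(Y<0.05)&(Y>-.18)&(Z>.057)&(Z<.075)&(img[...,0].astype(int)-img[...,2]>20)
print("pack",rect(w,m),np.percentile(Z[m],[5,50,95]))
m=(abs(X-.59)<.04)&(abs(Y+.06)<.05)&(Z>.11)&(Z<.13);print("handle",rect(w,m),w[m].mean(0))
for n in ["full_pack","short_pack","rail_handle"]:
  for c in ["top","side"]: print(n,c,[(np.round(d["xyz"],4).tolist(),round(d["conf"],2)) for d in eyes.tip_of(n,c)][:2])
E
```

```text
[0.46472062 0.15820437 0.19707328] [-0.31413068  0.59169656 -0.03242468]
pack (((597.295166015625, -81.88427734375), (33.67216873168945, 112.24452209472656), 2.2812628746032715), 124) [0.06087806 0.0678878  0.0716549 ]
handle (((594.3019409179688, -60.98638916015625), (30.7546329498291, 22.21099090576172), 0.9238507747650146), 122) [ 0.59318234 -0.06119223  0.11965541]
full_pack top [([0.4187, -0.49, -0.0018], 0.94), ([0.4298, -0.643, 0.0021], 0.93)]
full_pack side [([0.4327, -0.6496, 0.0007], 0.95), ([0.3734, -0.3234, 0.001], 0.8)]
short_pack top [([0.4219, 0.3063, -0.0018], 0.73)]
short_pack side [([0.4201, 0.3125, 0.002], 0.71)]
rail_handle top [([0.5955, -0.0617, 0.0991], 0.74)]
rail_handle side [([0.5942, -0.0576, 0.0991], 0.77), ([0.5978, -0.0833, 0.0112], 0.19)]
```

View pics/s9.png

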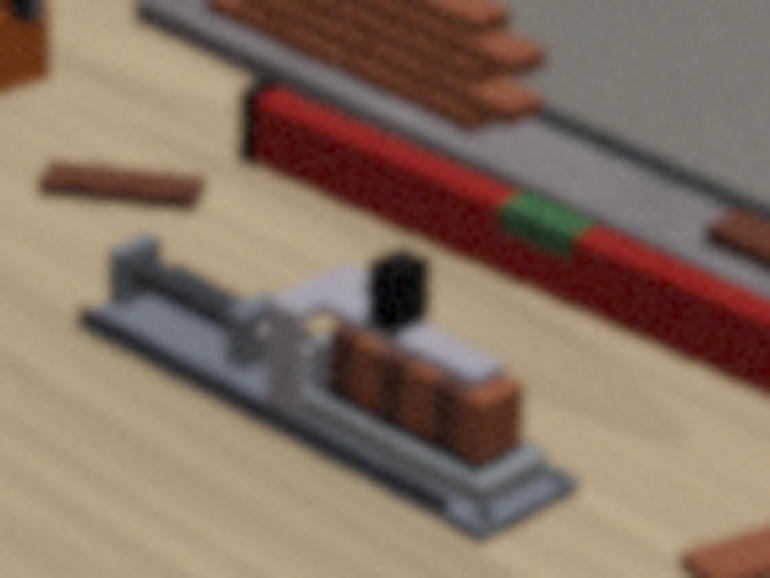

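View pics/t9.png

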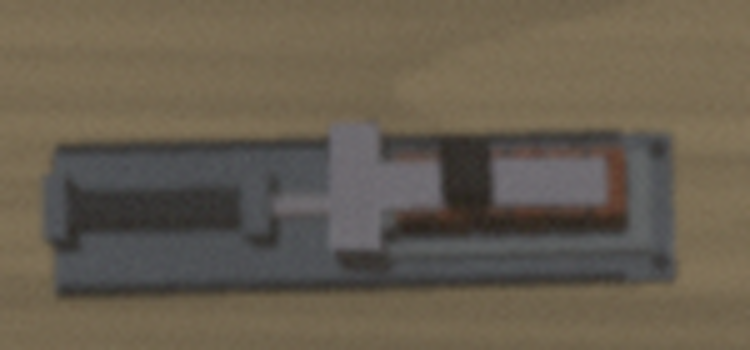

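The pack sits flat against the lip. The rail is home: handle at y = -0.061, about 20 mm from the seat centre, with the hard stop felt.

```bash
python3 -c "
from workcell import ticket
print(ticket.hand_in())"
```

```text
the job is handed in; nothing more can be done
None
```

The full pack is loaded in the channel with the keeper rail fully home, and the job is handed in. No verdict came back. It was done at about 17 s on the robot's clock, against the 54 s limit.

I gripped the pack across its width and pushed it endways against the follower about 4 mm above the lip. Once its end cleared the lip I lowered it flat and let go. Then I slid the rail by its handle until it hit its stop (about 15 N), let go and moved the arm clear.

**Last checks:**
- **Pack:** its top is 68 mm above the table, as it should be when flat on the floor. Its centre measures within about 2 mm of the seat along and across, and its yaw agrees with the channel's to about 0.5°. I had no direct reading of the follower joint; 24 mm is implied by the seated pack.
- **Rail:** the handle is about 19–20 mm from the seat centre, where 20 mm means fully home.
- **Short pack:** not touched; the cameras show it within 4 mm of its first measured position, which is their accuracy.

**Disagreements:** in the final view, the top two full_pack results from each camera were all look-alikes, probably because the rail covers the real pack. The final pack position therefore rests on my depth measurement and the pictures. The top camera and the arm also differed by about 1.3 mm across the channel, which I allowed for.

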